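Circlip onto a drive wheel's axle stub

TASK

The drive wheel on the yellow waiting spot still lacks its circlip and nothing yet keeps its parts together, so slide it across the mat, without lifting or tipping it, onto the green fitting spot and let go of it. Then take the circlip pliers out of the rack (the circlip is already on their pins), squeeze the handles home to spread the ring, and slide it down over the axle stub until it lies gently on the bearing, level with the groove. Finish there still holding the pliers squeezed, with the pliers upright and the ring spread, so that the fit can be looked at before the ring is let in; leave everything else on the bench where it is.

Things in the scene. Friction and masses are not known exactly. Their poses are not given: they have to be found in the camera images.
- wheel_base (a point): Drive wheel lying flat on the mat, loose, 0.7 to 1 kg, slides with 3 to 7 N: black tyre 124 mm across, 32 mm high, orange hub, steel bearing with its flat top face 34 mm above the underside, upright axle stub in the middle. This point: centre of the underside, on the stub's axis, z up.
- stub_mid (a point): Aluminium axle stub, on its axis 54 mm above the wheel's underside. The stub is round, 36 mm across from 39 to 66 mm up, tapering to 26 mm at its top, 73 mm up. Its groove (34 mm across) runs from the bearing's face, 34 mm up, to 39 mm up. Pinch it from above: finger ends must stay over the bearing's face, 20 mm under this point.
- fit_spot (a point): Green fitting spot on the mat: centre of a 140 mm square of four green tape corners with a green dot. The wheel's centre belongs here.
- wait_spot (a point): Yellow waiting spot on the mat: centre of a square of four yellow tape corners; the wheel stands on it at the start, within about 8 mm.
- handles_mid (a point): Midway between the two red handles of the circlip pliers, which stand upright in the rack's slot, pins down. z is up along the pliers; the handles lie at +y and -y and are squeezed together along y; x points away from the rack's open mouth. Here the handles are 57 mm over the outsides relaxed (68 mm at the top, 36 mm higher), 34 mm squeezed home; 12.5 mm deep in x, and reach 38 mm below.
- jaw_l (a joint): Opening of the pliers' jaws, rad: 0 relaxed, 0.145 squeezed home on the stop, ring fully spread. Squeezing the handles takes 4 N at first, 14 N at the stop; a grip of 20 to 60 N is right. They spring open when released.
- ring_center (a point): Centre, half-way up, of the circlip on the pliers' pins: flat steel ring 3 mm thick, lying level, on the side towards the rack's mouth. Fixed on the pliers: 20.5 mm towards -x of handles_mid's frame, 0 in y, 144 mm lower. Inside it is 35 mm across relaxed (too small for the stub), 40 mm spread; outside 49 mm spread. The pins end flush with its underside.
- pliers: Joint block of the pliers (0.17 kg in all); origin on the pivot, 80 mm below handles_mid and 64 mm above the ring; same axes as handles_mid. The block is 34 mm wide in y, 15 mm in x; its underside, 10 mm below the pivot, rests on the rack's board.
- rack: Plywood tool rack, fixed; origin at the centre of its underside. Board 70 mm deep (x), 200 mm wide, top 80 mm up, 12 mm thick. The pliers hang in its middle in a 26 mm slot open to -x (the mouth), 23 mm in from the edge; the ring hangs 40 mm below the board: lift 3 to 15 mm, draw out level 50 mm to -x, then raise. Two small screwdrivers stand 70 mm to either side, 36 mm over the board.
- copper_spool: Bystander: spool of copper wire, 62 mm across, 53 mm high, on the mat's far part.
- solder_reel: Bystander: grey solder reel, 56 mm across, 38 mm high, at the right edge.
- circuit_board: Bystander: green circuit board 60 x 80 mm, far part of the mat.
- grease_pot: Bystander: small pot with a red cap, 48 mm across, 45 mm high, far part of the mat.
- spare_bearing: Bystander: loose ball bearing 52 mm across, 15 mm high, near part of the mat on the right.
- parts_tray: Bystander: green parts tray 110 x 80 x 30 mm, far left part of the mat.
- screwdriver: Bystander: orange screwdriver 160 mm long, lying on the left part of the mat.
There are look-alikes about, which are no part of the job. There is more than one size of the rack; the one meant has the size given above. Of the things that look like the part that bears wheel_base, the larger one is meant.

How it is judged (in metres and radians):
On the way, in this order (a step that is already met when the one before it is completed fails the run):
1. the wheel has been slid onto the green fitting spot (centre within 12 mm), stands flat and is let go (horizontal distance between wheel_base and fit_spot below 0.012 m and angle between wheel_base's own z axis and vertical below 0.04 rad and linear speed of wheel below 0.02 m/s and contact force between the fingers and wheel below 0.2 N), for 0.2 s.
2. the pliers, squeezed in the gripper, hold the spread ring over the top of the stub (value of joint jaw_l above 0.12 rad and contact force between the fingers and pliers above 5 N and horizontal distance between ring_center and wheel_base below 0.02 m and z of ring_center in the frame of wheel_base above 0.068 m), for 0.05 s.
At the end, for the whole second after the job is handed in: Pliers still squeezed in the gripper (opening over 0.12 of 0.145, grip over 5 N), upright within 5 degrees, at rest; ring mid-thickness 33 to 38.2 mm above the wheel's underside, within 4 mm of the stub's axis, pressed under 25 N; wheel flat, within 15 mm of the green spot (value of joint jaw_l above 0.12 rad and contact force between the fingers and pliers above 5 N and z of ring_center in the frame of wheel_base between 0.033 and 0.0382 m and horizontal distance between ring_center and wheel_base below 0.004 m and angle between pliers's own z axis and vertical below 0.09 rad and contact force between pliers and wheel below 25 N and linear speed of pliers below 0.02 m/s and contact force between pliers and rack below 0.1 N and horizontal distance between wheel_base and fit_spot below 0.015 m and angle between wheel_base's own z axis and vertical below 0.04 rad and height (world z) of wheel_base below 0.007 m); the arm keeps its last pose, push and grip.
It fails at once if the wheel is lifted more than 5 mm or tipped more than 8 degrees (height (world z) of wheel_base above 0.008 m or angle between wheel_base's own z axis and vertical above 0.14 rad).
It fails at once if the ring or pliers are forced onto the wheel with more than 40 N (contact force between pliers and wheel above 40 N).
It fails at once if another thing on the bench is moved by more than 20 mm (distance of any of copper_spool, solder_reel, circuit_board, grease_pot, spare_bearing, parts_tray, screwdriver from where it was at the start of the episode above 0.02 m).
It also fails if it takes over 58 s, if anything falls off the work surface, if the arm or the gripper's body presses on something with over 40 N, if the wrist force passes 120 N, or if a joint passes its speed limit or range.

ROBOT

A 6-joint arm with a two-finger parallel gripper is mounted at the origin on the work surface. World frame = base frame: x ahead of the robot, y to its left, z up, the work surface at z = 0. Lengths are in mm, angles in rad, forces in N, time in s.
With the tool pointing down it reaches from about 375 to 900 mm from the base axis. Payload 3.1 kg.
Tool frame: the origin (TCP) lies at the very end of the fingers, on their centre line; the grasp point (between the pads) lies 19 mm behind it; z points along the fingers, y is the direction in which the jaws open and shut (so a half turn about z gives the same grasp; the last joint's range is limited). The gripper opens to 85 mm and grips with 20 to 120 N. Pads are 22 mm wide; open, the fingers measure 114 mm over their backs; the gripper's body (76 mm by 85 mm) begins 54 mm behind the grasp point. The pads swing forward as they close: fully open they stand 13 mm farther back than shut.
Start: joints at [1.103, 0.527, 1.433, -0, 1.181, -0.178], TCP at [177.961, 599.105, 231.31] pointing down, gripper open.
Joint ranges: [-3.08, 3.08], [-0.75, 2.2], [0.22, 2.44], [-1.43, 4.57], [0, 2.65], [-2.85, 2.85]. Speed limits (rad/s): [2.79, 2.79, 3.14, 3.14, 3.14, 3.14].

INTERFACE

Orientations are given as a unit quaternion [w, x, y, z].
In Python, from plant import get_state, snapshot, camera_info, close_job gives the robot as it stands. The module is installed in compiled form; this text tells all that it offers.
- The arm moves only by the shell command python3 -m crank 'ROWS'. ROWS is JSON, a list of rows, each an object of numbers: "grip": the closure in counts, from 0 (fully open) to 255 (shut); "tx", "ty", "tz": the shift along the tool's x, y, z in cm; "turn": the turn about the tool's z in rad. A call has 1 to 20 rows; each row is the pose to reach, as a shift and turn from the pose commanded when the call began, along the tool's axes at that moment; what a row does not reach only later rows make up. A row lasts 1/10 s, in which the tool goes at most 50 mm and 8.59 degrees, less where a joint would pass 70% of its speed; a pose out of reach is approached as far as the arm can. A call with a gripper value outside its range is refused whole. The fingers move at their own pace and stop on an object; the grip force is fixed at half the most. Time passes only in rows, so rows that repeat a pose let the fingers close. It gives the time, the measured TCP pose, the force and the opening at its end, in the units of the state.
- get_state(): the state, without advancing time (a new reading comes with each control period).
- snapshot(name): name is "scene" or "top" or "wrist"; returns the picture (420x560x3 uint8, red, green, blue); there is no depth.
- camera_info(name): a dict with "fx", "fy", "cx", "cy" (pixels), "extrinsics" (4x4, takes a point from camera to world coordinates); the wrist camera has in their place "mount" (4x4, takes a point from camera to tool coordinates, whose origin is the TCP and whose axes are the flange's). Camera axes: x right, y down, z forward; pixel columns grow to the right and rows downward; lengths in mm; the calibration is good to about 2 mm. A picture is of the moment at which its call begins: read the wrist's pose just before it. camera_info takes no time and is no camera call.
- close_job(): hands the job in, once; it reports no verdict.
The state is a dict: "time": time; "qpos": joint angles; "joint_vel": joint speeds; "effort": joint torques, N m; "eef_pos": TCP position; "ee_rot": TCP orientation; "wrist_force": force on the tool from outside, world axes, zero at the start; "moment": the same for the moment, N m; "grip_width": finger opening in mm.
Only numpy, scipy, OpenCV 4.12 (cv2) and the standard library are available. Lean on these libraries where they do the work, as an engineer would, in place of code of your own. Each camera call takes 0.05 s, during which the arm holds its last target. There are 200 camera calls.

## Working session

There is one attempt and no reset: what is moved stays moved. The work goes in short steps, Python scripts to look and compute and a shell command to move; the robot and the scene stay as the last step left them, time stands still between calls to the robot, and variables do not carry over. Pictures are saved under pics/ and viewed, about 8 in all and at most 12, crops included, and the job is handed in when it is done.

```bash
mkdir -p pics
cat > h.py <<'E'
import numpy as np, cv2
from plant import get_state, snapshot, camera_info, close_job
from scipy.spatial.transform import Rotation as R
def rot(q): return R.from_quat([q[1],q[2],q[3],q[0]]).as_matrix()
def tool():
    s=get_state(); T=np.eye(4); T[:3,:3]=rot(s['ee_rot']); T[:3,3]=s['eef_pos']; return T
def shot(name,f=None):
    T=tool(); im=snapshot(name); c=camera_info(name)
    E=np.array(c['extrinsics']) if name!='wrist' else T@np.array(c['mount'])
    if f: cv2.imwrite('pics/'+f,im[:,:,::-1])
    return im,c,E
def plane(c,E,uv,z):
    d=E[:3,:3]@np.array([(uv[0]-c['cx'])/c['fx'],(uv[1]-c['cy'])/c['fy'],1]); o=E[:3,3]
    return o+d*(z-o[2])/d[2]
def proj(c,E,p):
    q=np.linalg.inv(E)@np.append(p,1); return np.array([q[0]/q[2]*c['fx']+c['cx'],q[1]/q[2]*c['fy']+c['cy']])
E
python3 - <<'E'
from h import *
a=shot('scene','s1.png');b=shot('top','t1.png')
for x in(a,b): print(x[1]['fx'],x[1]['cx'],np.round(x[2],3).tolist())
print(get_state()); print(camera_info('wrist'))
E
```

```text
424.2942963635396 286.82552453791516 [[-0.687, 0.543, -0.484, 1097.61], [0.727, 0.518, -0.451, 548.785], [0.006, -0.661, -0.75, 1074.481], [0.0, 0.0, 0.0, 1.0]]
415.2203966797937 278.26496969633746 [[-0.005, -0.996, 0.084, 404.87], [-1.0, 0.004, -0.006, -34.061], [0.006, -0.084, -0.996, 1227.545], [0.0, 0.0, 0.0, 1.0]]
{'time': 0.1, 'qpos': array([ 1.10352279e+00,  5.28394292e-01,  1.43375174e+00,  2.03594898e-07,
        1.18137429e+00, -1.78481177e-01]), 'joint_vel': array([-0.00211787, -0.00274695, -0.00273143, -0.00122031, -0.00023858,
        0.00036396]), 'effort': array([-1.05690528e-03, -4.43305671e+01, -1.78585303e+01, -3.08379358e-04,
        3.89046516e-03, -1.27917542e-05]), 'eef_pos': array([177.67163398, 598.56362339, 230.42563175]), 'ee_rot': array([-3.05910869e-04,  1.43894893e-01,  9.89592507e-01, -9.14000515e-04]), 'wrist_force': array([-0.5591843 , -0.5263039 ,  0.16627688]), 'moment': array([ 0.03676847,  0.00294375, -0.01965973]), 'grip_width': 85.192190746784}
{'fx': 373.0953081081615, 'fy': 373.0953081081615, 'cx': 273.78165744221343, 'cy': 215.1764693284105, 'mount': array([[-2.45027969e-04, -9.55042630e-01, -2.96468403e-01,
         7.55629803e+01],
       [ 9.99999944e-01, -1.66538972e-04, -2.90001016e-04,
         1.60954972e-01],
       [ 2.27589790e-04, -2.96468458e-01,  9.55042618e-01,
        -1.42552266e+02],
       [ 0.00000000e+00,  0.00000000e+00,  0.00000000e+00,
         1.00000000e+00]])}
```

View pics/s1.png

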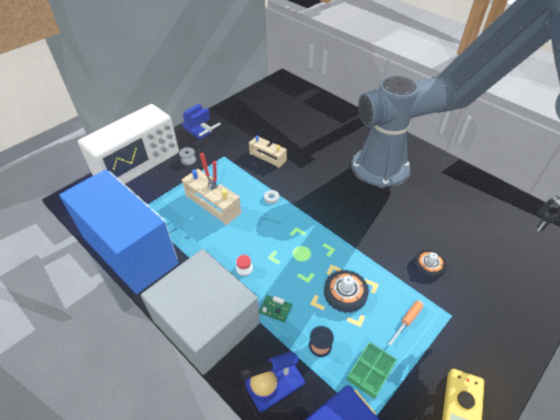

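View pics/t1.png

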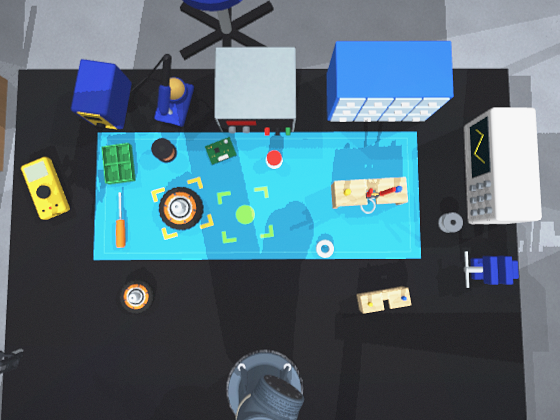

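Scene: larger wheel at top-view (181,208) in the yellow square, green dot at (245,214). The 200 mm rack with the red-handled pliers is at (370,192), its mouth toward the robot, with the ring at (369,206).

```bash
cat > m1.py <<'E'
from h import *
im,c,E=shot('top'); im2,c2,E2=shot('scene')
def blobs(im,lo,hi,box,amin=20):
    hsv=cv2.cvtColor(im,cv2.COLOR_RGB2HSV); m=cv2.inRange(hsv,lo,hi)
    k=np.zeros_like(m); x0,y0,x1,y1=box; k[y0:y1,x0:x1]=m[y0:y1,x0:x1]
    n,l,s,ce=cv2.connectedComponentsWithStats(k)
    return [(ce[i].round(1).tolist(),s[i].tolist()) for i in range(1,n) if s[i][4]>=amin]
print('green',[(b,plane(c,E,b[0],2).round(1)) for b in blobs(im,(32,90,120),(55,255,255),(205,175,285,255),15)])
print('orange',[(b,plane(c,E,b[0],33).round(1)) for b in blobs(im,(5,100,100),(18,255,255),(150,175,215,240))])
print('wood',[(b,) for b in blobs(im,(12,30,120),(30,160,255),(320,165,420,215),200)])
for uv,z in (((181,208),33),((182,206.5),75)): print(plane(c,E,uv,z).round(1))
# tyre dark circle
g=cv2.cvtColor(im,cv2.COLOR_RGB2HSV)[:,:,2]; m=(g<70).astype(np.uint8); k=np.zeros_like(m);k[180:235,155:208]=m[180:235,155:208]
cn=max(cv2.findContours(k,0,2)[0],key=cv2.contourArea); (uv,r)=cv2.minEnclosingCircle(cn); print('tyre',uv,r,plane(c,E,uv,30).round(1))
cv2.imwrite('pics/z.png',np.hstack([cv2.resize(im[165:240,325:415,::-1],None,fx=4.4,fy=6.0,interpolation=2),cv2.resize(im2[140:230,170:250,::-1],None,fx=5,fy=5,interpolation=2)]))
E
python3 m1.py; python3 -c "
import cv2;print(cv2.imread('pics/z.png').shape)"
```

```text
green [(([262.4, 190.1], [255, 187, 13, 10, 50]), array([571.6,   5.3,   2. ])), (([221.8, 195.7], [218, 192, 12, 12, 53]), array([555.4, 125.9,   2. ])), (([244.8, 214.1], [236, 206, 18, 17, 247]), array([500.3,  57.5,   2. ])), (([268.2, 232.6], [261, 226, 12, 11, 51]), array([445.2, -11.6,   2. ])), (([227.0, 238.2], [222, 232, 14, 11, 55]), array([429.4, 109.7,   2. ]))]
orange [(([179.5, 206.1], [163, 192, 33, 33, 287]), array([521.9, 243.6,  33. ]))]
wood [(([367.4, 191.5], [331, 178, 77, 30, 1562]),)]
[516.4 239.2  33. ]
[516.6 226.9  75. ]
tyre (180.5150146484375, 208.40773010253906) 21.783329010009766 [515.5 241.3  30. ]
(450, 796, 3)
```

View pics/z.png

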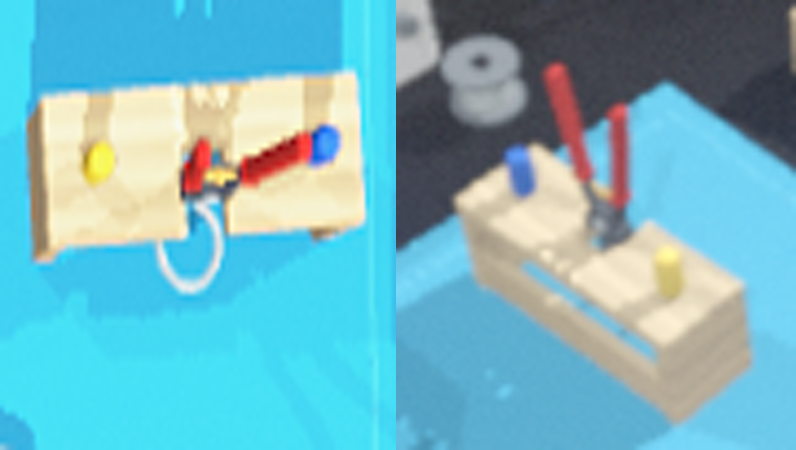

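```bash
cat >> h.py <<'E'
def go(x,y,z,head):  # tool x heading in deg; prints shifts in cm
    T=tool(); d=T[:3,:3].T@(np.array([x,y,z])-T[:3,3])/10
    h=np.degrees(np.arctan2(T[1,0],T[0,0])); t=(head-h+180)%360-180
    print('tx,ty,tz',d.round(2),'turn',round(-np.radians(t),3),'head now',round(h,1),'eef',T[:3,3].round(1))
E
python3 -c "
from h import *
go(515,241,200,180)"
```

```text
tx,ty,tz [-42.52 -24.69   3.09] turn -0.289 head now 163.5 eef [177.7 598.7 230.7]
```

```bash
python3 -m crank '[{"tx":-4.25,"ty":-2.47,"tz":0.3,"turn":-0.03},{"tx":-8.5,"ty":-4.94,"tz":0.6,"turn":-0.06},{"tx":-12.75,"ty":-7.4,"tz":0.9,"turn":-0.09},{"tx":-17,"ty":-9.9,"tz":1.2,"turn":-0.12},{"tx":-21.2,"ty":-12.3,"tz":1.5,"turn":-0.15},{"tx":-25.5,"ty":-14.8,"tz":1.8,"turn":-0.18},{"tx":-29.7,"ty":-17.3,"tz":2.1,"turn":-0.21},{"tx":-34,"ty":-19.8,"tz":2.4,"turn":-0.24},{"tx":-38.2,"ty":-22.2,"tz":2.8,"turn":-0.27},{"tx":-42.5,"ty":-24.7,"tz":3.1,"turn":-0.289},{"tx":-42.5,"ty":-24.7,"tz":3.1,"turn":-0.289},{"tx":-42.5,"ty":-24.7,"tz":3.1,"turn":-0.289},{"tx":-42.5,"ty":-24.7,"tz":3.1,"turn":-0.289},{"tx":-42.5,"ty":-24.7,"tz":3.1,"turn":-0.289}]'
cat > m2.py <<'E'
from h import *
im,c,E=shot('wrist','w1.png')
hsv=cv2.cvtColor(im,cv2.COLOR_RGB2HSV)
m=cv2.inRange(hsv,(3,110,110),(20,255,255)); n,l,s,ce=cv2.connectedComponentsWithStats(m)
pts=np.argwhere(l==1+np.argmax(s[1:,4]))[:,::-1].astype(np.float32)
print(len(pts),s[1:][np.argsort(-s[1:,4])][:4].tolist())
p=np.array([proj(c,E,(515,241,z)) for z in(2,36,75)]);print(p.round(),tool()[:3,3].round(1))
go(515,241,42,180)
E
python3 m2.py
```

```text
2880 [[529, 240, 31, 119, 2880], [174, 398, 23, 15, 133], [95, 293, 20, 13, 27], [65, 291, 23, 8, 27]]
[[ 91. 488.]
 [ 78. 515.]
 [ 62. 551.]] [177.8 598.8 230.8]
tx,ty,tz [-42.52 -24.67  18.9 ] turn -0.289 head now 163.5 eef [177.8 598.8 230.8]schema error: expected keys grip, tx, ty, tz, turn
```

View pics/w1.png

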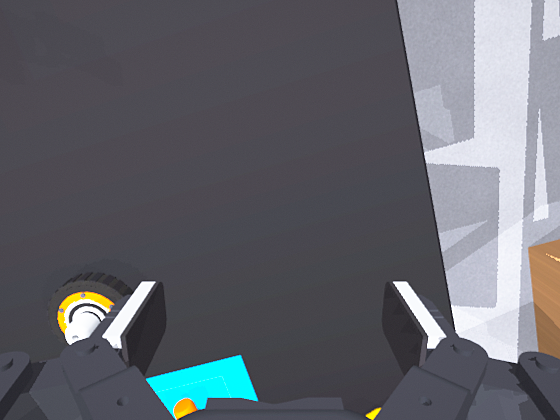

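The wrist view shows only the decoy wheel (90,315); the move was refused because every row needs all the keys, so I'm sending it again.

```bash
python3 -m crank '[{"grip":0,"tx":-4.25,"ty":-2.47,"tz":0.3,"turn":-0.03},{"grip":0,"tx":-8.5,"ty":-4.94,"tz":0.6,"turn":-0.06},{"grip":0,"tx":-12.75,"ty":-7.4,"tz":0.9,"turn":-0.09},{"grip":0,"tx":-17,"ty":-9.9,"tz":1.2,"turn":-0.12},{"grip":0,"tx":-21.2,"ty":-12.3,"tz":1.5,"turn":-0.15},{"grip":0,"tx":-25.5,"ty":-14.8,"tz":1.8,"turn":-0.18},{"grip":0,"tx":-29.7,"ty":-17.3,"tz":2.1,"turn":-0.21},{"grip":0,"tx":-34,"ty":-19.8,"tz":2.4,"turn":-0.24},{"grip":0,"tx":-38.2,"ty":-22.2,"tz":2.8,"turn":-0.27},{"grip":0,"tx":-42.5,"ty":-24.7,"tz":3.1,"turn":-0.289},{"grip":0,"tx":-42.5,"ty":-24.7,"tz":3.1,"turn":-0.289},{"grip":0,"tx":-42.5,"ty":-24.7,"tz":3.1,"turn":-0.289},{"grip":0,"tx":-42.5,"ty":-24.7,"tz":3.1,"turn":-0.289},{"grip":0,"tx":-42.5,"ty":-24.7,"tz":3.1,"turn":-0.289}]'
sed -i 's/w1.png/w2.png/' m2.py; python3 m2.py
```

```text
time: 1.65
eef_pos: [513.8, 242.4, 200.3]
ee_rot: [-0.0, -0.001, 1.0, 0.0]
wrist_force: [-0.9, 1.0, -0.2]
grip_width: 85.5
3276 [[220, 144, 108, 105, 3276], [463, 59, 42, 101, 3027], [299, 328, 46, 32, 907], [200, 356, 3, 3, 6]]
[[272. 186.]
 [272. 194.]
 [272. 207.]] [513.8 242.5 200.4]
tx,ty,tz [-0.12 -0.15 15.84] turn 0.002 head now -179.9 eef [513.8 242.5 200.4]
```

View pics/w2.png

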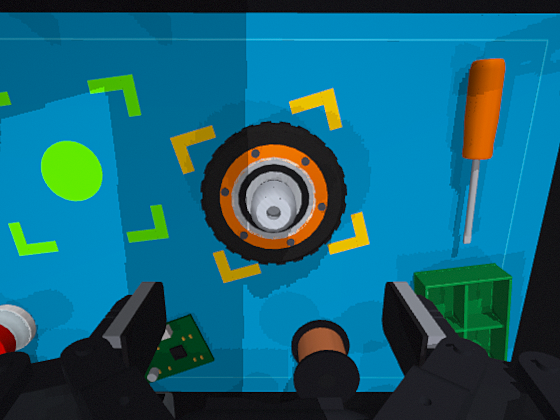

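Wheel hub is centred at about (274,196), stub top (273,211), green dot (71,171); this agrees with the top view. I'll refine the numbers by casting rays.

Run:
```python
from h import *
im,c,E=shot('wrist')
print('hub',plane(c,E,(274,196.5),35).round(1),'stubtop',plane(c,E,(273,211),75).round(1))
hsv=cv2.cvtColor(im,cv2.COLOR_RGB2HSV);m=cv2.inRange(hsv,(40,150,150),(60,255,255));m[:,:20]=0
n,l,s,ce=cv2.connectedComponentsWithStats(m);i=1+np.argmax(s[1:,4]);print('dot',ce[i],plane(c,E,ce[i],2).round(1))
dk=(cv2.inRange(hsv,(0,0,0),(180,255,60)));n,l,s,ce=cv2.connectedComponentsWithStats(dk[100:290,180:370]);print(s[1:][s[1:,4]>2000].tolist())
```

```text
hub [517.2 242.7  35. ] stubtop [518.1 241.9  75. ]
dot [ 71.18517205 170.20716566] [501.   55.6   2. ]
[[21, 21, 146, 144, 7045]]
```

```bash
python3 -m crank '[{"grip":0,"tx":-0.3,"ty":0,"tz":3,"turn":0},{"grip":0,"tx":-0.32,"ty":-0.05,"tz":7,"turn":0},{"grip":0,"tx":-0.32,"ty":-0.05,"tz":10.5,"turn":0},{"grip":0,"tx":-0.32,"ty":-0.05,"tz":13.5,"turn":0},{"grip":0,"tx":-0.32,"ty":-0.05,"tz":15.2,"turn":0},{"grip":0,"tx":-0.32,"ty":-0.05,"tz":15.7,"turn":0},{"grip":0,"tx":-0.32,"ty":-0.05,"tz":15.7,"turn":0},{"grip":0,"tx":-0.32,"ty":-0.05,"tz":15.7,"turn":0}]'
python3 -m crank '[{"grip":70,"tx":0,"ty":0,"tz":0,"turn":0},{"grip":90,"tx":0,"ty":0,"tz":0,"turn":0},{"grip":110,"tx":0,"ty":0,"tz":0,"turn":0},{"grip":125,"tx":0,"ty":0,"tz":0,"turn":0},{"grip":140,"tx":0,"ty":0,"tz":0,"turn":0},{"grip":155,"tx":0,"ty":0,"tz":0,"turn":0},{"grip":170,"tx":0,"ty":0,"tz":0,"turn":0},{"grip":170,"tx":0,"ty":0,"tz":0,"turn":0},{"grip":170,"tx":0,"ty":0,"tz":0,"turn":0}]'
```

```text
time: 2.55
eef_pos: [518.9, 241.4, 44.3]
ee_rot: [0.001, -0.0, 1.0, 0.0]
wrist_force: [0.4, -0.4, -0.0]
grip_width: 85.2
time: 3.45
eef_pos: [518.5, 241.4, 44.0]
ee_rot: [0.0, 0.0, 1.0, 0.001]
wrist_force: [-1.7, 3.2, 5.9]
grip_width: 34.8
```

```bash
python3 -m crank '[{"grip":170,"tx":0.05,"ty":-0.5,"tz":0,"turn":0},{"grip":170,"tx":0.15,"ty":-1.5,"tz":0,"turn":0},{"grip":170,"tx":0.25,"ty":-3,"tz":0,"turn":0},{"grip":170,"tx":0.4,"ty":-4.5,"tz":0,"turn":0},{"grip":170,"tx":0.55,"ty":-6,"tz":0,"turn":0},{"grip":170,"tx":0.7,"ty":-7.5,"tz":0,"turn":0},{"grip":170,"tx":0.8,"ty":-9,"tz":0,"turn":0},{"grip":170,"tx":0.95,"ty":-10.5,"tz":0,"turn":0},{"grip":170,"tx":1.05,"ty":-12,"tz":0,"turn":0},{"grip":170,"tx":1.2,"ty":-13.5,"tz":0,"turn":0},{"grip":170,"tx":1.35,"ty":-15,"tz":0,"turn":0},{"grip":170,"tx":1.5,"ty":-16.5,"tz":0,"turn":0},{"grip":170,"tx":1.6,"ty":-17.7,"tz":0,"turn":0},{"grip":170,"tx":1.65,"ty":-18.3,"tz":0,"turn":0},{"grip":170,"tx":1.65,"ty":-18.5,"tz":0,"turn":0},{"grip":170,"tx":1.65,"ty":-18.5,"tz":0,"turn":0},{"grip":170,"tx":1.65,"ty":-18.5,"tz":0,"turn":0}]'
python3 - <<'E'
from h import *
im,c,E=shot('top','t2.png'); im,c,E=shot('wrist','w3.png')
print(get_state()['wrist_force'])
E
```

```text
time: 5.15
eef_pos: [502.4, 56.4, 43.9]
ee_rot: [0.001, 0.001, 1.0, 0.0]
wrist_force: [-0.1, 3.6, 6.2]
grip_width: 34.5
[2.78544091e-03 4.17703496e+00 6.93765514e+00]
```

View pics/w3.png

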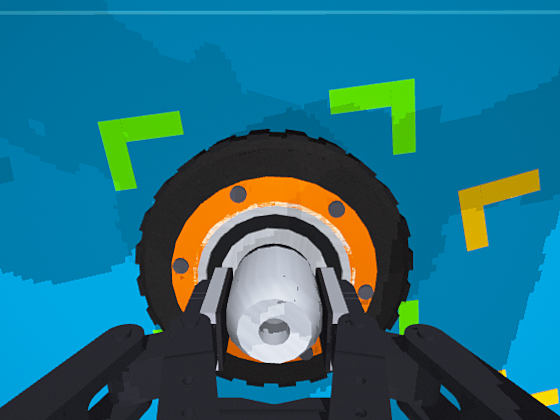

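The wheel is gripped and stands inside the green corners ((140,125), (405,90)). Releasing it, then rising to check.

```bash
python3 -m crank '[{"grip":120,"tx":0,"ty":0,"tz":0,"turn":0},{"grip":80,"tx":0,"ty":0,"tz":0,"turn":0},{"grip":40,"tx":0,"ty":0,"tz":0,"turn":0},{"grip":0,"tx":0,"ty":0,"tz":0,"turn":0},{"grip":0,"tx":0,"ty":0,"tz":0,"turn":0},{"grip":0,"tx":0,"ty":0,"tz":0,"turn":0},{"grip":0,"tx":0,"ty":0,"tz":-2,"turn":0},{"grip":0,"tx":0,"ty":0,"tz":-5,"turn":0},{"grip":0,"tx":0,"ty":0,"tz":-9,"turn":0},{"grip":0,"tx":0,"ty":0,"tz":-13,"turn":0},{"grip":0,"tx":0,"ty":0,"tz":-17,"turn":0},{"grip":0,"tx":0,"ty":0,"tz":-21,"turn":0},{"grip":0,"tx":0,"ty":0,"tz":-21,"turn":0},{"grip":0,"tx":0,"ty":0,"tz":-21,"turn":0},{"grip":0,"tx":0,"ty":0,"tz":-21,"turn":0}]'
cat > m3.py <<'E'
from h import *
def big(m):
    n,l,s,ce=cv2.connectedComponentsWithStats(m); i=1+np.argmax(s[1:,4]); return s[i],ce[i],l==i
im,c,E=shot('wrist','w4.png'); hsv=cv2.cvtColor(im,cv2.COLOR_RGB2HSV)
def fit(m,z):
    cn=max(cv2.findContours(m.astype(np.uint8),0,1)[0],key=cv2.contourArea); h=cv2.convexHull(cn)[:,0].astype(float)
    P=np.array([plane(c,E,u,z)[:2] for u in h]); A=np.c_[2*P,np.ones(len(P))]; q=np.linalg.lstsq(A,(P**2).sum(1),rcond=None)[0]
    return q[:2].round(1),round(2*np.sqrt(q[2]+q[0]**2+q[1]**2),1)
m=cv2.inRange(hsv,(5,150,120),(17,255,255)); m=cv2.morphologyEx(m,cv2.MORPH_CLOSE,np.ones((5,5)))
s,ce,l=big(m); print('hub',s,fit(l,35))
m=cv2.inRange(hsv,(40,150,120),(62,255,255)); n,l,s,ce=cv2.connectedComponentsWithStats(m)
for i in range(1,n):
    if s[i,4]>150: print('green',s[i],plane(c,E,ce[i],2).round(1))
print(tool()[:3,3])
E
python3 m3.py
```

```text
time: 6.75
eef_pos: [500.6, 55.9, 252.1]
ee_rot: [-0.001, -0.0, 1.0, 0.0]
wrist_force: [-0.5, 0.1, -0.1]
grip_width: 85.6
hub [ 228  135   94   93 2511] (array([502.7,  56.2]), np.float64(91.9))
green [301  93  41  35 652] [430.8 108.3   2. ]
green [192 108  40  38 631] [446.4 -11.9   2. ]
green [314 205  36  32 489] [556.7 124.9   2. ]
green [212 220  39  29 472] [572.5   4.    2. ]
[500.47306531  55.88461269 251.76545174]
```

View pics/w4.png

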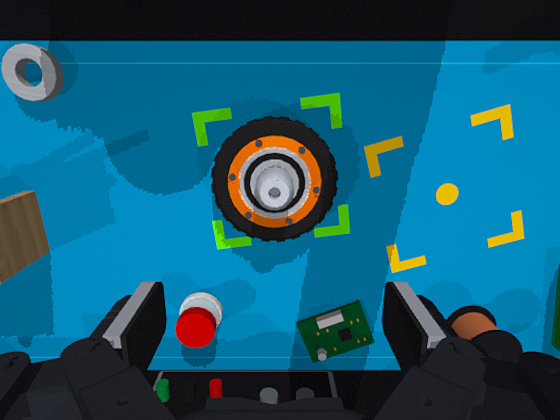

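Wheel let go at (502.7, 56.2); mean of the green corners is (501.6, 56.3), so the error is about 1 mm. On to the pliers.

Run:
```python
from h import *
im,c,E=shot('top')
print('ring',plane(c,E,(368.2,205.8),28).round(1))
for u in((8,16),(8.6,43),(83,37.5),(80.5,12)):pass
for u in ((325+42/4.4,165+98/6),(325+357/4.4,165+73/6),(325+365/4.4,165+225/6),(325+45/4.4,165+248/6)): print('board',plane(c,E,u,82).round(1))
for u in((371.6,189.2),(394.5,188.5)): print('h',plane(c,E,u,208).round(1))
```

```text
ring [ 520.8 -302.9   28. ]
board [ 584.5 -198.4   82. ]
board [ 595.5 -398.7   82. ]
board [ 524.3 -401.6   82. ]
board [ 514.5 -199.1   82. ]
h [ 544.7 -271.9  208. ]
h [ 546.2 -328.8  208. ]
```

```bash
python3 -m crank '[{"grip":0,"tx":-0.2,"ty":-2.5,"tz":-1,"turn":0},{"grip":0,"tx":-0.6,"ty":-6.5,"tz":-2,"turn":-0.01},{"grip":0,"tx":-0.9,"ty":-11,"tz":-3,"turn":-0.02},{"grip":0,"tx":-1.3,"ty":-15.5,"tz":-4,"turn":-0.03},{"grip":0,"tx":-1.7,"ty":-20,"tz":-4.8,"turn":-0.052},{"grip":0,"tx":-2,"ty":-24.5,"tz":-4.8,"turn":-0.052},{"grip":0,"tx":-2.4,"ty":-29,"tz":-4.8,"turn":-0.052},{"grip":0,"tx":-2.7,"ty":-33,"tz":-4.8,"turn":-0.052},{"grip":0,"tx":-2.9,"ty":-35.7,"tz":-4.8,"turn":-0.052},{"grip":0,"tx":-2.9,"ty":-35.7,"tz":-4.8,"turn":-0.052},{"grip":0,"tx":-2.9,"ty":-35.7,"tz":-4.8,"turn":-0.052},{"grip":0,"tx":-2.9,"ty":-35.7,"tz":-4.8,"turn":-0.052}]'
cat > m4.py <<'E'
from h import *
im,c,E=shot('wrist','w5.png'); hsv=cv2.cvtColor(im,cv2.COLOR_RGB2HSV)
m=cv2.inRange(hsv,(0,150,60),(5,255,255))|cv2.inRange(hsv,(172,150,60),(180,255,255))
n,l,s,ce=cv2.connectedComponentsWithStats(m)
for i in range(1,n):
    if s[i,4]>60:
        print(s[i],ce[i].round(1))
print('expect h',[proj(c,E,(541.3+1.5*a,-301.8+34*a,210)).round() for a in(-1,1)],'ring',proj(c,E,(520.8,-302.9,28)).round())
E
python3 m4.py
```

```text
time: 8.05
eef_pos: [530.4, -299.8, 300.2]
ee_rot: [-0.001, -0.026, 1.0, 0.001]
wrist_force: [-0.9, -0.2, 0.4]
grip_width: 85.1
[225 200  34  47 726] [241.2 223.1]
[286 200  34  47 721] [303. 223.]
[ 471  274   42   37 1164] [491.3 292.1]
[490 341  16  19 238] [497.4 350.2]
expect h [array([218., 231.]), array([320., 240.])] ring [271. 162.]
```

View pics/w5.png

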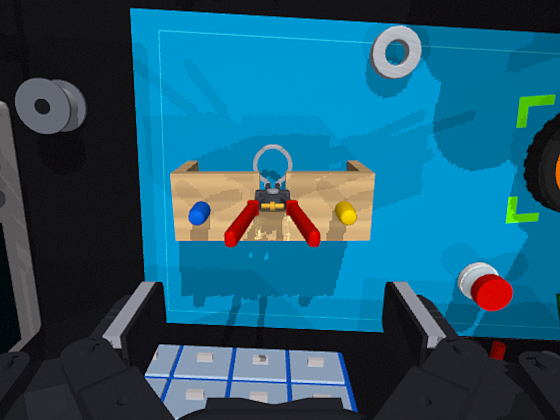

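Handles run (225–320, 200–247) symmetrically and the rack edge is level in the view, so the yaw is right. The ring is at (272,161), where predicted.

Run:
```python
from h import *
im,c,E=shot('wrist')
for u,z in(((225.5,238),206),((319.5,238),206),((233,239),208),((312,239),208),((272,161.5),28),((171,173),82),((375,173),82),((375,240),82),((171,240),82)): print(u,plane(c,E,u,z).round(1))
go(541.5,-301.3,153,183)
```

```text
(225.5, 238) [ 546.4 -331.4  206. ]
(319.5, 238) [ 543.1 -267.8  206. ]
(233, 239) [ 546.1 -326.1  208. ]
(312, 239) [ 543.3 -273.   208. ]
(272, 161.5) [ 520.9 -301.7   28. ]
(171, 173) [ 528.9 -400.1   82. ]
(375, 173) [ 518.3 -200.6   82. ]
(375, 240) [ 588.1 -191.3   82. ]
(171, 240) [ 599.2 -402.1   82. ]
tx,ty,tz [-1.08 -0.24 14.79] turn 0.001 head now -176.9 eef [ 530.7 -299.7  301. ]
```

```bash
python3 -m crank '[{"grip":0,"tx":-0.6,"ty":-0.05,"tz":2,"turn":0},{"grip":0,"tx":-1.16,"ty":-0.11,"tz":4.5,"turn":0},{"grip":0,"tx":-1.16,"ty":-0.11,"tz":7,"turn":0},{"grip":0,"tx":-1.16,"ty":-0.11,"tz":9.5,"turn":0},{"grip":0,"tx":-1.16,"ty":-0.11,"tz":12,"turn":0},{"grip":0,"tx":-1.16,"ty":-0.11,"tz":14,"turn":0},{"grip":0,"tx":-1.16,"ty":-0.11,"tz":14.9,"turn":0},{"grip":0,"tx":-1.16,"ty":-0.11,"tz":14.9,"turn":0},{"grip":0,"tx":-1.16,"ty":-0.11,"tz":14.9,"turn":0}]'
python3 -m crank '[{"grip":50,"tx":0,"ty":0,"tz":0,"turn":0},{"grip":75,"tx":0,"ty":0,"tz":0,"turn":0},{"grip":90,"tx":0,"ty":0,"tz":0,"turn":0},{"grip":105,"tx":0,"ty":0,"tz":0,"turn":0},{"grip":120,"tx":0,"ty":0,"tz":0,"turn":0},{"grip":135,"tx":0,"ty":0,"tz":0,"turn":0},{"grip":150,"tx":0,"ty":0,"tz":0,"turn":0},{"grip":165,"tx":0,"ty":0,"tz":0,"turn":0},{"grip":180,"tx":0,"ty":0,"tz":0,"turn":0},{"grip":180,"tx":0,"ty":0,"tz":0,"turn":0},{"grip":180,"tx":0,"ty":0,"tz":0,"turn":0}]'
python3 -c "
from h import *
shot('wrist','w6.png');go(542.3,-300.2,150,183)"
```

```text
time: 9.05
eef_pos: [543.1, -301.6, 153.2]
ee_rot: [0.001, -0.026, 1.0, -0.0]
wrist_force: [-0.1, 0.1, 1.1]
grip_width: 85.4
time: 10.15
eef_pos: [543.4, -300.8, 155.2]
ee_rot: [0.001, -0.026, 1.0, 0.0]
wrist_force: [0.1, 5.4, 14.6]
grip_width: 30.2
tx,ty,tz [0.11 0.06 0.52] turn -0.001 head now -177.0 eef [ 543.4 -300.8  155.2]
```

View pics/w6.png

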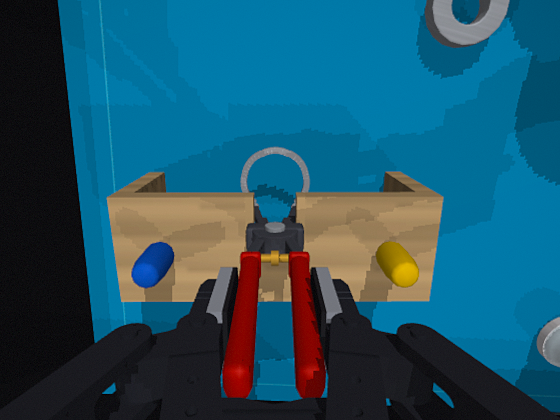

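Handles look parallel (squeezed home) between the pads, and the ring at (275,172) is spread. I'll lift slightly and check the load.

```bash
python3 -m crank '[{"grip":180,"tx":0,"ty":0,"tz":-0.2,"turn":0},{"grip":180,"tx":0,"ty":0,"tz":-0.4,"turn":0},{"grip":180,"tx":0,"ty":0,"tz":-0.7,"turn":0},{"grip":180,"tx":0,"ty":0,"tz":-1.0,"turn":0},{"grip":180,"tx":0,"ty":0,"tz":-1.0,"turn":0},{"grip":180,"tx":0,"ty":0,"tz":-1.0,"turn":0},{"grip":180,"tx":0,"ty":0,"tz":-1.0,"turn":0}]'
```

```text
time: 10.9
eef_pos: [542.3, -301.6, 162.0]
ee_rot: [-0.0, -0.026, 1.0, 0.0]
wrist_force: [0.3, -0.1, -2.1]
grip_width: 30.0
```

```bash
python3 -m crank '[{"grip":180,"tx":0.5,"ty":0,"tz":0,"turn":0},{"grip":180,"tx":1.5,"ty":0,"tz":0,"turn":0},{"grip":180,"tx":2.5,"ty":0,"tz":0,"turn":0},{"grip":180,"tx":3.5,"ty":0,"tz":0,"turn":0},{"grip":180,"tx":4.5,"ty":0,"tz":0,"turn":0},{"grip":180,"tx":5.5,"ty":0,"tz":0,"turn":0},{"grip":180,"tx":6.3,"ty":0,"tz":0,"turn":0},{"grip":180,"tx":6.5,"ty":0,"tz":0,"turn":0},{"grip":180,"tx":6.5,"ty":0,"tz":0,"turn":0},{"grip":180,"tx":6.5,"ty":0,"tz":-1.5,"turn":0},{"grip":180,"tx":6.5,"ty":0,"tz":-4,"turn":0},{"grip":180,"tx":6.5,"ty":0,"tz":-7,"turn":0},{"grip":180,"tx":6.5,"ty":0,"tz":-10,"turn":0},{"grip":180,"tx":6.5,"ty":0,"tz":-10,"turn":0},{"grip":180,"tx":6.5,"ty":0,"tz":-10,"turn":0}]'
python3 -c "
from h import *
shot('wrist','w7.png')
go(502.7+20.5,56.2,262,183)"
```

```text
time: 12.4
eef_pos: [477.9, -305.1, 262.6]
ee_rot: [0.001, -0.026, 1.0, -0.001]
wrist_force: [-0.1, 0.1, -2.6]
grip_width: 30.3
tx,ty,tz [-6.480e+00  3.578e+01 -3.000e-02] turn 0.0 head now -177.0 eef [ 477.2 -304.5  261.4]
```

View pics/w7.png

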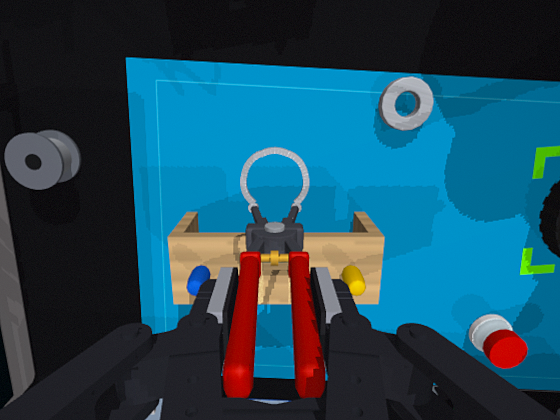

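Pliers are out of the rack, with the ring at about (240–310, 147–215) clear of it. I'll locate the ring relative to the tool.

```bash
cat > ring.py <<'E'
from h import *
def ring(dz=127,f=None):
    im,c,E=shot('wrist',f); T=tool(); hsv=cv2.cvtColor(im,cv2.COLOR_RGB2HSV)
    m=cv2.inRange(hsv,(0,0,90),(180,70,255)); k=np.zeros_like(m); k[135:208,230:322]=m[135:208,230:322]
    n,l,s,ce=cv2.connectedComponentsWithStats(k); i=1+np.argmax(s[1:,4]); print('px',s[i])
    h=cv2.convexHull(np.argwhere(l==i)[:,::-1].astype(np.int32))[:,0].astype(float); h=h[(h[:,1]<200)]
    P=np.array([plane(c,E,u,T[2,3]-dz+1.5)[:2] for u in h]); A=np.c_[2*P,np.ones(len(P))]
    q=np.linalg.lstsq(A,(P**2).sum(1),rcond=None)[0]; D=2*np.sqrt(q[2]+q[0]**2+q[1]**2)
    res=np.hypot(*(P-q[:2]).T)-D/2
    ctr=np.append(q[:2],T[2,3]-dz); print('ring',ctr.round(1),'D',D.round(1),'res',np.abs(res).max().round(1),'tool',T[:3,3].round(1),'in tool',(T[:3,:3].T@(ctr-T[:3,3])).round(1)); return ctr
if __name__=='__main__': ring()
E
python3 ring.py; python3 ring.py|tail -1
```

```text
px [240 147  69  61 978]
ring [ 459.2 -305.   133.8] D 50.5 res 0.4 tool [ 476.9 -304.2  260.8] in tool [ 1.75e+01 -1.00e-01  1.27e+02]
ring [ 458.7 -304.6  133.6] D 50.4 res 0.4 tool [ 476.8 -304.2  260.6] in tool [ 17.8   0.2 127. ]
```

```bash
python3 -m crank '[{"grip":180,"tx":0,"ty":1,"tz":0,"turn":0},{"grip":180,"tx":-0.5,"ty":3,"tz":0,"turn":0},{"grip":180,"tx":-1,"ty":6,"tz":0,"turn":0},{"grip":180,"tx":-1.5,"ty":9,"tz":0,"turn":0},{"grip":180,"tx":-2,"ty":12,"tz":0,"turn":0},{"grip":180,"tx":-2.5,"ty":15,"tz":0,"turn":0},{"grip":180,"tx":-3,"ty":18,"tz":0,"turn":0},{"grip":180,"tx":-3.5,"ty":21,"tz":0,"turn":0},{"grip":180,"tx":-4,"ty":24,"tz":0,"turn":0},{"grip":180,"tx":-4.6,"ty":27,"tz":0,"turn":0},{"grip":180,"tx":-5.2,"ty":30,"tz":0,"turn":0},{"grip":180,"tx":-5.7,"ty":33,"tz":0,"turn":0},{"grip":180,"tx":-6,"ty":35,"tz":0,"turn":0},{"grip":180,"tx":-6.2,"ty":35.7,"tz":0,"turn":0},{"grip":180,"tx":-6.22,"ty":35.85,"tz":0,"turn":0},{"grip":180,"tx":-6.22,"ty":35.85,"tz":0,"turn":0},{"grip":180,"tx":-6.22,"ty":35.85,"tz":0,"turn":0}]'
python3 -c "
from h import *
from ring import ring
im,c,E=shot('wrist','w8.png');T=tool();print(T[:3,3].round(1))
im2,c2,E2=shot('scene','s8.png');print('scene ring',proj(c2,E2,(502.7,56.2,134)))
print('stubtop px',proj(c,E,(502.7,56.2,75)))
o=np.vstack([cv2.resize(im[120:260,180:370,::-1],(760,560),interpolation=2)]);cv2.imwrite('pics/w8c.png',o)
"
```

```text
time: 14.25
eef_pos: [520.8, 55.3, 262.1]
ee_rot: [-0.0, -0.026, 1.0, -0.0]
wrist_force: [-0.5, -0.4, -2.0]
grip_width: 30.1
[520.9  55.2 262.2]
scene ring [302.45194022 227.01656126]
stubtop px [275.90331555 167.13483609]
```

View pics/w8c.png

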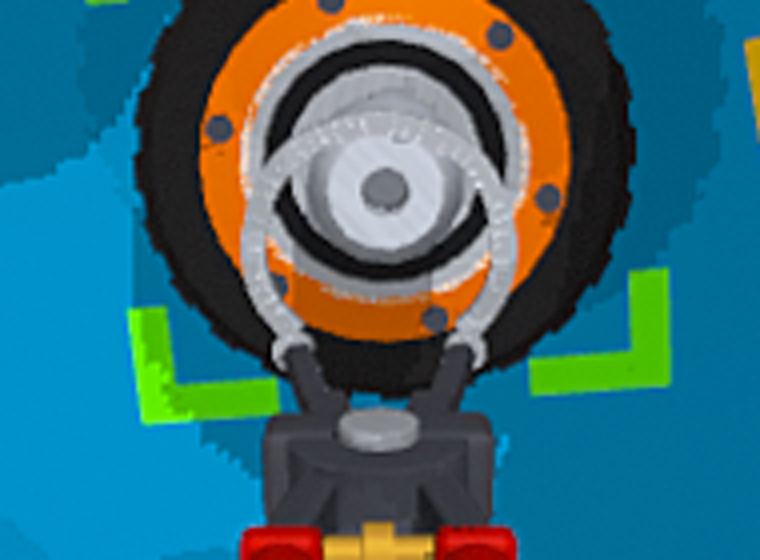

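Stub top at crop (386,190), i.e. px (276.5,167.5), where predicted; ring edges at crop 245–517, nearly centred in y.

Run:
```python
from h import *
from ring import ring
im,c,E=shot('wrist')
T=tool(); s=plane(c,E,(276.5,167.5),75); print('stub',s.round(1),'in tool',(T[:3,:3].T@(s-T[:3,3])).round(1))
# ring edges in pixels: hand-measured from the same view
m=cv2.cvtColor(im,cv2.COLOR_RGB2HSV)
for u in ((180+245/4,182),(180+517/4,182),(275.3,147.5)):
    p=plane(c,E,u,T[2,3]-125.5); print((T[:3,:3].T@(p-T[:3,3])).round(1))
print([get_state()['eef_pos'].round(1).tolist() for _ in range(1)])
# scene camera cross-check of the ring height: nothing moves
```

```text
stub [503.2  56.7  75. ] in tool [ 17.7   2.4 187.3]
[ 17.8 -23.9 125.5]
[ 17.8  25.9 125.5]
[ 42.9   1.  125.5]
[[521.0, 55.3, 262.3]]
```

```bash
python3 -m crank '[{"grip":180,"tx":0,"ty":0.1,"tz":1,"turn":0},{"grip":180,"tx":0,"ty":0.15,"tz":2,"turn":0},{"grip":180,"tx":0,"ty":0.15,"tz":3,"turn":0},{"grip":180,"tx":0,"ty":0.15,"tz":4,"turn":0},{"grip":180,"tx":0,"ty":0.15,"tz":4.8,"turn":0},{"grip":180,"tx":0,"ty":0.15,"tz":5.3,"turn":0},{"grip":180,"tx":0,"ty":0.15,"tz":5.5,"turn":0},{"grip":180,"tx":0,"ty":0.15,"tz":5.5,"turn":0},{"grip":180,"tx":0,"ty":0.15,"tz":5.5,"turn":0}]'
python3 -c "
from h import *
im,c,E=shot('wrist','w9.png');T=tool();print(T[:3,3].round(1))
im2,c2,E2=shot('scene','s9.png')
u=proj(c2,E2,(502.7,56.2,80));print(u,proj(c2,E2,(502.7,56.2,36)))
a=cv2.resize(im[130:230,220:330,::-1],(484,440),interpolation=2)
x,y=u.astype(int);b=cv2.resize(im2[y-40:y+48,x-31:x+31,::-1],(310,440),interpolation=2)
cv2.imwrite('pics/w9c.png',np.hstack([a,b]))
"
```

```text
time: 15.3
eef_pos: [521.2, 57.6, 207.6]
ee_rot: [0.0, -0.026, 1.0, -0.0]
wrist_force: [1.1, 0.9, -2.0]
grip_width: 29.8
[521.3  57.6 207.7]
[301.83817961 238.58508047] [301.36661168 247.47346889]
```

View pics/w9c.png

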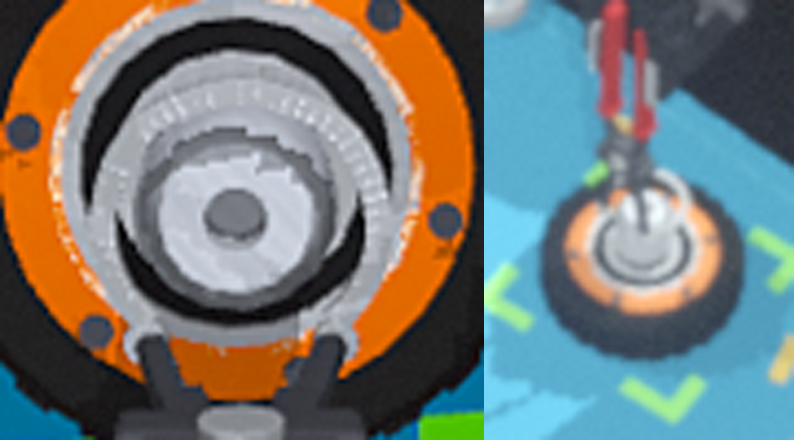

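Ring (crop x 88–393, top at about 80) sits around and above the stub (135–340, top centre 237,215), so y is well centred. Checking x by rays.

Run:
```python
from h import *
im,c,E=shot('wrist'); T=tool(); f=lambda u,z:(T[:3,:3].T@(plane(c,E,u,z)-T[:3,3])).round(1)
print('stub top',f((273.9,178.9),75),'hub',f((220+237/4.4,178),75))
for dz in(120,125.5,130): print(dz,f((240,182),T[2,3]-dz),f((309.3,182),T[2,3]-dz),f((274.6,147.8),T[2,3]-dz))
# hub circle, wheel axis at 35 mm
hsv=cv2.cvtColor(im,cv2.COLOR_RGB2HSV); m=cv2.inRange(hsv,(5,150,120),(17,255,255))
P=np.array([f(u,36)[:2] for u in cv2.convexHull(np.argwhere(m[90:225,210:345])[:,::-1].astype(np.int32)+[210,90])[:,0].astype(float) if u[1]<205 ])
q=np.linalg.lstsq(np.c_[2*P,np.ones(len(P))],(P**2).sum(1),rcond=None)[0]; print('hub tool',q[:2].round(1),2*np.sqrt(q[2]+q[0]**2+q[1]**2))
print(T[:3,3])
```

```text
stub top [1.850e+01 1.000e-01 1.327e+02] hub [1.920e+01 1.000e-01 1.327e+02]
120 [ 18.9 -24.2 120. ] [ 18.9  25.5 120. ] [ 43.2   0.6 120. ]
125.5 [ 17.7 -24.7 125.5] [ 17.7  26.  125.5] [ 42.6   0.6 125.5]
130 [ 16.8 -25.1 130. ] [ 16.8  26.5 130. ] [ 42.    0.6 130. ]
hub tool [18.9 -0.4] 91.62979693971424
[521.216993    57.65939085 207.76888015]
```

```bash
python3 -m crank '[{"grip":180,"tx":0.07,"ty":-0.05,"tz":0,"turn":0},{"grip":180,"tx":0.07,"ty":-0.05,"tz":0.4,"turn":0},{"grip":180,"tx":0.07,"ty":-0.05,"tz":0.8,"turn":0},{"grip":180,"tx":0.07,"ty":-0.05,"tz":1.2,"turn":0},{"grip":180,"tx":0.07,"ty":-0.05,"tz":1.5,"turn":0},{"grip":180,"tx":0.07,"ty":-0.05,"tz":1.5,"turn":0},{"grip":180,"tx":0.07,"ty":-0.05,"tz":1.5,"turn":0}]'
```

```text
time: 16.15
eef_pos: [520.2, 57.1, 192.1]
ee_rot: [-0.0, -0.026, 1.0, 0.0]
wrist_force: [-0.4, 0.7, -1.4]
grip_width: 29.9
```

```bash
python3 -m crank '[{"grip":180,"tx":0,"ty":0,"tz":0.3,"turn":0},{"grip":180,"tx":0,"ty":0,"tz":0.6,"turn":0},{"grip":180,"tx":0,"ty":0,"tz":0.9,"turn":0},{"grip":180,"tx":0,"ty":0,"tz":0.9,"turn":0},{"grip":180,"tx":0,"ty":0,"tz":0.9,"turn":0}]';python3 -m crank '[{"grip":180,"tx":0,"ty":0,"tz":0.3,"turn":0},{"grip":180,"tx":0,"ty":0,"tz":0.6,"turn":0},{"grip":180,"tx":0,"ty":0,"tz":0.9,"turn":0},{"grip":180,"tx":0,"ty":0,"tz":0.9,"turn":0},{"grip":180,"tx":0,"ty":0,"tz":0.9,"turn":0}]'
```

```text
time: 16.65
eef_pos: [520.2, 57.1, 183.2]
ee_rot: [-0.0, -0.026, 1.0, 0.0]
wrist_force: [-0.3, -0.1, -1.6]
grip_width: 30.0
time: 17.15
eef_pos: [520.1, 57.1, 174.2]
ee_rot: [-0.0, -0.026, 1.0, 0.0]
wrist_force: [0.3, -0.6, -1.6]
grip_width: 29.8
```

```bash
python3 -m crank '[{"grip":180,"tx":0,"ty":0,"tz":0.2,"turn":0},{"grip":180,"tx":0,"ty":0,"tz":0.4,"turn":0},{"grip":180,"tx":0,"ty":0,"tz":0.6,"turn":0},{"grip":180,"tx":0,"ty":0,"tz":0.6,"turn":0},{"grip":180,"tx":0,"ty":0,"tz":0.6,"turn":0}]';python3 -m crank '[{"grip":180,"tx":0,"ty":0,"tz":0.1,"turn":0},{"grip":180,"tx":0,"ty":0,"tz":0.2,"turn":0},{"grip":180,"tx":0,"ty":0,"tz":0.2,"turn":0},{"grip":180,"tx":0,"ty":0,"tz":0.2,"turn":0}]'; python3 -m crank '[{"grip":180,"tx":0,"ty":0,"tz":0.1,"turn":0},{"grip":180,"tx":0,"ty":0,"tz":0.15,"turn":0},{"grip":180,"tx":0,"ty":0,"tz":0.15,"turn":0},{"grip":180,"tx":0,"ty":0,"tz":0.15,"turn":0}]'
```

```text
time: 17.65
eef_pos: [520.2, 57.1, 168.2]
ee_rot: [-0.0, -0.026, 1.0, -0.0]
wrist_force: [0.1, -0.2, -1.9]
grip_width: 30.1
time: 18.05
eef_pos: [520.2, 57.1, 166.3]
ee_rot: [-0.0, -0.026, 1.0, 0.0]
wrist_force: [0.5, -0.1, -2.0]
grip_width: 30.2
time: 18.45
eef_pos: [520.3, 57.1, 164.9]
ee_rot: [0.0, -0.026, 1.0, -0.0]
wrist_force: [-0.8, -0.6, -0.5]
grip_width: 30.3
```

```bash
python3 -m crank '[{"grip":180,"tx":0,"ty":0,"tz":0.06,"turn":0},{"grip":180,"tx":0,"ty":0,"tz":0.06,"turn":0},{"grip":180,"tx":0,"ty":0,"tz":0.06,"turn":0}]';python3 -m crank '[{"grip":180,"tx":0,"ty":0,"tz":0.06,"turn":0},{"grip":180,"tx":0,"ty":0,"tz":0.06,"turn":0},{"grip":180,"tx":0,"ty":0,"tz":0.06,"turn":0}]'
```

```text
time: 18.75
eef_pos: [520.4, 57.1, 164.7]
ee_rot: [0.0, -0.026, 1.0, -0.0]
wrist_force: [-1.1, -0.2, 5.4]
grip_width: 30.0
time: 19.05
eef_pos: [520.6, 57.1, 164.6]
ee_rot: [0.001, -0.026, 1.0, -0.0]
wrist_force: [-1.5, 1.4, 8.2]
grip_width: 30.0
```

```bash
python3 -m crank '[{"grip":180,"tx":0,"ty":0,"tz":-0.05,"turn":0},{"grip":180,"tx":0,"ty":0,"tz":-0.05,"turn":0},{"grip":180,"tx":0,"ty":0,"tz":-0.05,"turn":0},{"grip":180,"tx":0,"ty":0,"tz":-0.05,"turn":0},{"grip":180,"tx":0,"ty":0,"tz":-0.05,"turn":0}]'
python3 - <<'E'
from h import *
im,c,E=shot('wrist','w10.png'); im2,c2,E2=shot('scene','s10.png'); x,y=proj(c2,E2,(502.7,56.2,45)).astype(int)
hsv=cv2.cvtColor(im,cv2.COLOR_RGB2HSV); m=cv2.inRange(hsv,(5,150,120),(17,255,255)); m[225:]=0
h=cv2.convexHull(np.argwhere(m)[:,::-1].astype(np.int32))[:,0].astype(float); P=np.array([plane(c,E,u,36)[:2] for u in h if u[1]<195])
q=np.linalg.lstsq(np.c_[2*P,np.ones(len(P))],(P**2).sum(1),rcond=None)[0]; print('hub',q[:2].round(1),2*np.sqrt(q[2]+q[0]**2+q[1]**2))
a=cv2.resize(im[120:240,210:340,::-1],(476,440),interpolation=2)
b=cv2.resize(im2[y-50:y+38,x-31:x+31,::-1],(310,440),interpolation=2); cv2.imwrite('pics/w10c.png',np.hstack([a,b]))
s=get_state(); print(s['wrist_force'],s['joint_vel'].round(3))
E
```

```text
time: 19.55
eef_pos: [520.5, 57.1, 164.7]
ee_rot: [0.0, -0.026, 1.0, -0.0]
wrist_force: [-0.8, 0.7, 6.8]
grip_width: 30.2
hub [502.5  56.3] 91.48744711487574
[-1.0379956   0.18065089  6.04190689] [-0.001  0.001  0.002 -0.001 -0.001 -0.001]
```

```bash
python3 -c "from plant import *;print(close_job(), get_state()['wrist_force'])"
```

```text
the job is handed in; nothing more can be done
the job is handed in; nothing more can be done
```

The job is handed in; no verdict came back. I slid the wheel onto the green spot and let it go. The pliers came out of the rack squeezed, and the spread ring went down over the stub until it touched the bearing. The arm holds there.

**Last checks:**
- **Wheel:** the hub measures (502.5, 56.3) and the green spot (501.6, 56.3), so it is about 1 mm off and did not shift during the fitting.
- **Ring centring:** it works out to (502.5, 56.7), within about 1 mm of the stub axis. There was no sideways contact on the way down.
- **Ring height:** it touched at about 35.5 mm above the wheel's underside, the height expected on the bearing. This is calculated from how the pliers sat in the rack, assuming the mat is 2 mm thick.
- **Press and rest:** the wrist force reads about +6 to 7 N, so the press is about 8 to 9 N with the weight of the pliers. The arm is at rest and the tool upright.

**What disagreed or could not be checked:**
- **Grip width:** it reads 30 mm where 34 mm was expected for squeezed handles. The stub, 36 mm across, also read low at about 34.7 mm. In the picture the handles look parallel, and the ring measures about 50 mm outside, against 49 mm spread.
- **Ring offset:** the ring's distance from the tool came out between 17.5 and 22 mm depending on the picture. I used the close-up value of about 18 mm.
- **Final picture:** I could not view it because the limit of 12 was reached. The final state rests on the hub measurement and the force readings.

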